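Set the flat of a disc against the alignment bar

ROBOT

A 7-joint arm with a two-finger parallel gripper is mounted at the origin on a cart in front of the work surface, level with it; the furniture and walls round the work are solid. World frame = base frame: x ahead of the robot, y to its left, z up, the work surface at z = 0. Lengths are in m, angles in rad, forces in N, time in s.
With the tool pointing down it reaches from about 0.425 to 1.025 m from the base axis. Payload 3.6 kg.
Tool frame: the origin (TCP) lies at the centre of the arm's flange, where the gripper is bolted on; the fingertips stand 173 mm ahead of it and the grasp point (between the pads) lies 155 mm ahead of it (env.hold_point_z is the distance from the TCP to the grasp point, in m); z points along the fingers, x is the direction in which the jaws open and shut, and the axes are right-handed (so a half turn about z gives the same grasp; the last joint's range is limited). The gripper opens to 85 mm and grips with 20 to 120 N. Pads are 22 mm wide; open, the fingers measure 114 mm over their backs; the gripper's body (76 mm by 85 mm) begins 54 mm behind the grasp point. The pads swing forward as they close: fully open they stand 13 mm farther back than shut.
Start: joints at [1.125, 0.591, 0.048, 1.609, -0.033, 0.943, -0.034], TCP at [0.25, -0.681, 0.405] pointing down, gripper open.
Joint ranges: [-2.69, 2.69], [-0.47, 2.24], [-1.27, 1.36], [0.19, 2.51], [-1.53, 4.68], [0.08, 2.07], [-3.09, 3.09]. Speed limits (rad/s): [2.57, 2.57, 3.14, 3.14, 3.14, 3.14, 3.14].

INTERFACE

Orientations are given as [roll, pitch, yaw] about the fixed x, y, z axes, in that order (R = Rz(yaw) Ry(pitch) Rx(roll)).
In Python, from cell import env gives the robot as it stands. Calls block until the motion is done:
- env.reach(position, orientation): joint-space move of the TCP to a pose.
- env.move_linear(position, attitude=None, feed=0.15, until_force=None): straight line of the TCP; attitude=None keeps the orientation; feed is the mean speed in m/s. With until_force (N) it stops when the force on the tool has changed by that much, and returns True; else False.
- env.goto_joints(angles): joint-space move.
- env.gripper_to(opening): finger opening in m; the grip force is fixed at half the most; returns when the fingers have stopped.
- env.sleep(seconds).
- env.solve_ik(position, orientation): joint angles nearest the present ones, or None.
- env.grab_frame(name): name is "scene" or "top"; returns the picture (400x640x3 uint8, red, green, blue); there is no depth.
- env.camera_params(name): a dict with "camera_matrix" (3x3 intrinsics, pixels), "xyz" and "attitude" of the camera in the world. Camera axes: x right, y up, looking along -z (the intrinsics and any distortion apply to the point x, -y, -z); pixel columns grow to the right and rows downward; lengths in m; the calibration is good to about 2 mm. A picture is of the moment at which its call begins. camera_params takes no time and is no camera call.
A pose or a line that the arm cannot do raises env.IKError and nothing moves.
- env.hand_in(): hands the job in, once; it reports no verdict.
Trained networks look in the newest picture that a camera, given by its name, has taken for a name from the list of things; names that differ only in an ending like _2 or _b are one class to them, and where a whole thing is asked for, a point or a joint stands for the part that bears it (a point fixed in the world has none). Each returns a list of dicts, best first, with "score" (0 to 1); they miss things now and then, are a little off and sometimes report something else, mostly with a low value. They report only what shows in the picture. A call takes as long as a camera call. They do not tell look-alikes from the thing itself.
- env.masks_of(label, camera): "region" (400x640 bool, what is visible of it) and "box" ([centre column, centre row, width, height] in pixels, round what is visible of it).
- env.tip_of(label, camera): "centre" ([row, column] in pixels: a listed point, or the origin of a listed thing).
Readings, each from a call of its own:
- env.current_time_s(): time.
- env.current_joint_positions(): joint angles.
- env.current_joint_velocities(): joint speeds.
- env.current_joint_torque(): joint torques, N m.
- env.current_ee_pos(): TCP position.
- env.current_ee_rot(): TCP orientation.
- env.current_wrist_force(): force on the tool from outside, world axes, zero at the start.
- env.current_torque(): the same for the moment, N m.
- env.current_width(): finger opening in m.
Only numpy, scipy, OpenCV 4.12 (cv2) and the standard library are available. Lean on these libraries where they do the work, as an engineer would, in place of code of your own. Each camera call takes 0.05 s, during which the arm holds its last target.

TASK

On the repair fixture, turn the flat-edged steel disc on its spindle with a fingertip until its flat squarely faces the alignment bar, keeping the bar clear of the disc meanwhile. Then slide the bar up to the disc and press it firmly against the flat, with about 10 N for half a second, and leave it there lying flush. Be gentle: never push on the disc, directly or through the bar, with more than 20 N; leave the small things round the fixture where they are.

Things in the scene. Friction and masses are not known exactly. Their poses are not given: they have to be found in the camera images.
- fixture: bench setting fixture, fixed: dark steel base plate 140 (x) x 250 (y) x 12 mm. Origin on the table under the axis of its turntable; z up; the base plate reaches from y = -85 to +165 mm. The alignment bar's carriage runs on the +y side, along y
- turntable_top (a point): centre of the turntable's top at rest, 32 mm above the table, fixed in the fixture. The turntable (round, 72 mm, hidden under the disc) turns about the vertical with a drag of 0.06 N m and stays where left (fingertip friction on the disc is about 0.9). It is sprung: pressed with more than 1 to 4 N it sinks 1 mm per 4 N, 6 mm at most. Its spindle, 13 mm thick, stands 11 mm proud
- disc: loose flat-edged steel disc, diameter 100 mm, 8 mm thick, 0.3 to 0.55 kg, with a 15 mm bore over the spindle, turning with the turntable it lies on; its top is 40 mm above the table. A flat 57 mm long is cut 41 mm from the centre, on its own +y side. Origin at the centre of its underside; its yaw equals the fixture's when the flat faces the bar, and starts 54 to 180 degrees off, either way
- flat_mid (a point): middle of the disc's flat edge, at half its thickness
- flat_ready (a point): point on the fixture, 41 mm along its +y from the turntable axis, 36 mm above the table: where the middle of the flat is when it squarely faces the bar
- align_bar: smooth, low-friction aluminium alignment bar 72 (x) x 20 (y) x 22 (z) mm, parallel to the fixture's x, 25 to 47 mm above the table. Origin mid front face, which looks to the fixture's -y, to the disc. Slides along fixture y, 1.5 N drag, stays where left. Origin's fixture y: 63 mm fully back (57 to 63 at start), 35 at the stop, about 50 on the disc's round edge, 40 to 41 flush on its flat
- bar_post (a point): centre of the black upright post on the bar by which the bar is moved: 26 (x) x 14 (y) mm, from 47 to 89 mm above the table; this point is 68 mm above the table and 12 mm behind the bar's front face
- thread_spool: bystander: wooden thread spool, 30 x 42 mm, standing beside the fixture; leave alone. Origin under its centre
- drain_coupling: bystander: white pipe coupling, 42 x 50 mm, standing beside the fixture; leave alone. Origin under its centre
- lint_brush: bystander: small purple brush 30 x 85 x 23 mm, lying beside the fixture; leave alone. Origin under its centre
- tape_roll: bystander: black roll of tape, 62 x 19 mm, lying by the fixture's bar end; leave alone. Origin under its centre
Not all that is in view belongs to the job. Leave any brown look-alike of the disc alone.

How it is judged:
On the way, in this order (a step that is already met when the one before it is completed fails the run):
1. the disc is turned until the middle of its flat is within 10 mm of the point where it squarely faces the bar, the bar still clear of the disc (its face more than 51 mm from the turntable axis) (horizontal distance between flat_mid and flat_ready below 0.01 m and y of align_bar in the frame of fixture above 0.051 m), for 0.2 s.
2. the bar is pressed against the flat with more than 7 N, its face less than 42.5 mm from the turntable axis (contact force between align_bar and disc above 7 N and y of align_bar in the frame of fixture below 0.0425 m), for 0.2 s.
At the end, for the whole second after the job is handed in: The bar's face is less than 42.5 mm from the turntable axis, the flat is parallel to the bar within 0.06 rad and its middle within 5 mm of the middle of the bar's face, and the disc lies level (0.05 rad) and at rest on the turntable over its spindle (underside 29 to 34 mm above the table) (y of align_bar in the frame of fixture below 0.0425 m and angle between the y axis of disc and the y axis of fixture, either way round below 0.06 rad and horizontal distance between flat_mid and align_bar below 0.005 m and angle between disc's own z axis and vertical below 0.05 rad and height (world z) of disc between 0.029 and 0.034 m and linear speed of disc below 0.01 m/s); the robot touches nothing.
It fails at once if a fingertip presses on the disc with more than 20 N (contact force between the fingers and disc above 20 N).
It fails at once if the bar presses on the disc with more than 20 N (contact force between align_bar and disc above 20 N).
It fails at once if a bystander is moved by more than 20 mm (distance of any of thread_spool, drain_coupling, lint_brush, tape_roll from where it was at the start of the episode above 0.02 m).
It also fails if it takes over 72 s, if anything falls off the work surface, if the arm or the gripper's body presses on something with over 40 N, if the wrist force passes 120 N, or if a joint passes its speed limit or range.

## Working session

There is one attempt and no reset: what is moved stays moved. The work goes in short steps, each a Python script; the robot and the scene stay as the last script left them, time stands still between calls to the robot, and variables do not carry over. Pictures are saved under pics/ and viewed, and the job is handed in when it is done.

```bash
ls; mkdir -p pics
python3 - <<'E'
from cell import env
import cv2,numpy as np
for n in("scene","top"):
    im=env.grab_frame(n); cv2.imwrite(f"pics/{n}0.png",im[:,:,::-1])
    p=env.camera_params(n); print(n,p)
    for l in ["fixture","disc","flat_mid","flat_ready","turntable_top","align_bar","bar_post","thread_spool","drain_coupling","lint_brush","tape_roll"]:
        r=env.tip_of(l,n); print(l,[(np.round(d["centre"],1).tolist(),round(d["score"],2)) for d in r[:3]])
print(env.current_time_s())
E
```

```text
pics
scene {'camera_matrix': array([[505.22483001,   0.        , 310.42611216],
       [  0.        , 505.22483001, 201.63041938],
       [  0.        ,   0.        ,   1.        ]]), 'xyz': array([0.03778783, 0.63571312, 0.63982145]), 'attitude': array([ 0.85099175, -0.01052112, -2.28636741])}
fixture [([221.1, 370.0], 0.64)]
disc [([207.9, 373.7], 0.9), ([169.6, 274.0], 0.85), ([270.2, 235.6], 0.74)]
flat_mid [([255.1, 249.5], 0.82), ([159.9, 273.6], 0.81), ([192.1, 363.4], 0.71)]
flat_ready [([218.8, 363.2], 0.66), ([204.8, 372.5], 0.55)]
turntable_top [([205.4, 373.2], 0.97), ([302.3, 323.8], 0.6)]
align_bar [([226.4, 354.6], 0.69), ([180.6, 339.9], 0.39), ([220.6, 370.8], 0.17)]
bar_post [([213.6, 353.0], 0.86), ([222.4, 369.0], 0.57)]
thread_spool [([181.2, 336.8], 0.64), ([227.1, 288.7], 0.26)]
drain_coupling [([225.1, 287.7], 0.72)]
lint_brush [([274.8, 394.9], 0.92), ([302.8, 326.5], 0.65)]
tape_roll [([302.0, 325.1], 0.65)]
top {'camera_matrix': array([[506.93413869,   0.        , 318.3060389 ],
       [  0.        , 506.93413869, 204.28712236],
       [  0.        ,   0.        ,   1.        ]]), 'xyz': array([0.34883798, 0.19965303, 1.07905817]), 'attitude': array([ 0.20769738, -0.0023772 , -1.54339482])}
fixture [([253.5, 365.1], 0.87)]
disc [([148.1, 343.2], 0.93), ([219.6, 246.2], 0.91)]
flat_mid [([216.6, 263.3], 0.8), ([238.6, 373.8], 0.75), ([135.5, 356.9], 0.66)]
flat_ready [([254.5, 347.4], 0.67)]
turntable_top [([250.9, 364.5], 0.92)]
align_bar [([256.4, 339.1], 0.73)]
bar_post [([256.3, 332.9], 0.96), ([309.7, 334.5], 0.16)]
thread_spool [([196.4, 379.2], 0.71), ([252.5, 365.1], 0.39)]
drain_coupling [([213.0, 309.2], 0.79)]
lint_brush [([312.7, 332.6], 0.74)]
tape_roll [([289.6, 271.2], 0.74)]
1.2
```

View pics/scene0.png

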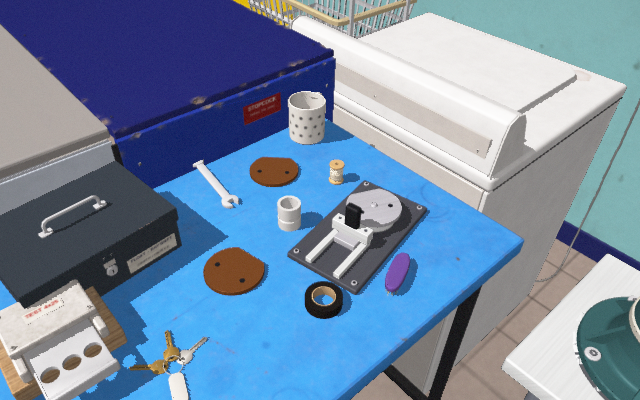

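View pics/top0.png

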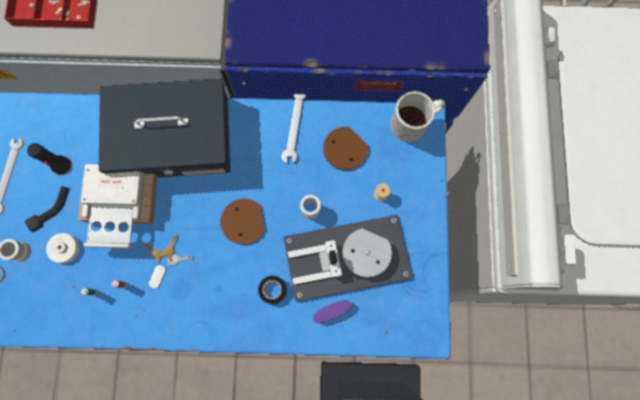

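Run:
```python
import cv2
a=cv2.imread("pics/top0.png")[190:340,240:440]; cv2.imwrite("pics/top0c.png",cv2.resize(a,None,fx=4,fy=4,interpolation=cv2.INTER_CUBIC))
a=cv2.imread("pics/scene0.png")[150:300,290:440]; cv2.imwrite("pics/scene0c.png",cv2.resize(a,None,fx=4,fy=4,interpolation=cv2.INTER_CUBIC))
```

```text
(no output)
```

View pics/top0c.png

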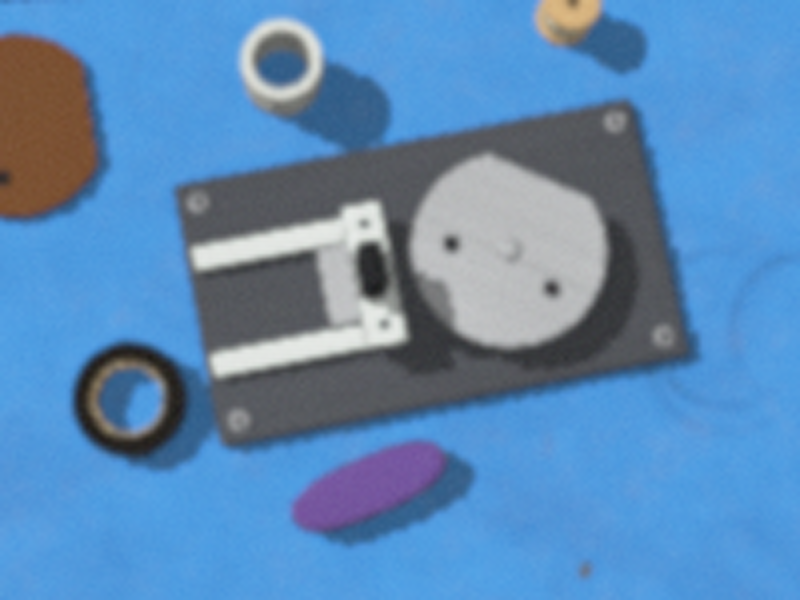

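View pics/scene0c.png

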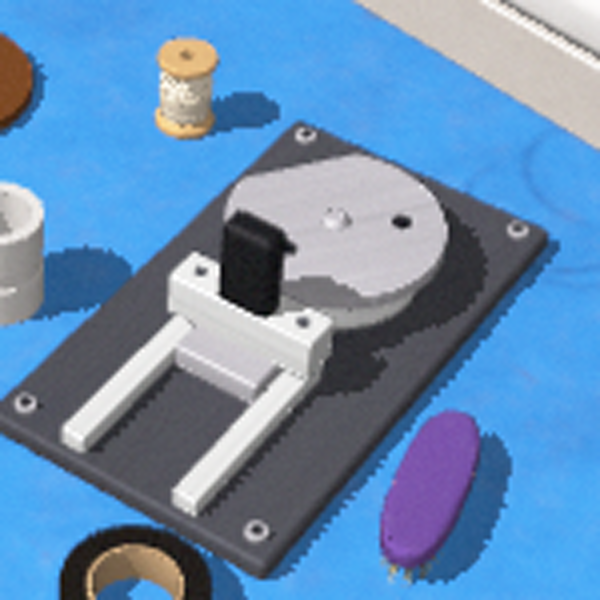

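The steel disc sits on the fixture at top view (row 250, col 367). Its flat runs from about (229, 362) to (239, 387), facing up and right, away from the bar post at (257, 333). The look-alikes are the brown discs at top (148, 343) and (220, 246), which I'll leave alone. The crop confirms the grey disc on the spindle. Next I'll work out the poses.

```bash
cat > h.py <<'E'
import numpy as np,cv2
from scipy.spatial.transform import Rotation as R
from cell import env
def ray(cam,row,col,z):
    p=env.camera_params(cam);K=p["camera_matrix"];A=R.from_euler("xyz",p["attitude"]).as_matrix()
    d=A@np.array([(col-K[0,2])/K[0,0],-(row-K[1,2])/K[1,1],-1]);o=p["xyz"]
    return o+d*(z-o[2])/d[2]
def proj(cam,P):
    p=env.camera_params(cam);K=p["camera_matrix"];A=R.from_euler("xyz",p["attitude"]).as_matrix()
    q=(np.atleast_2d(P)-p["xyz"])@A
    return np.c_[K[0,2]-K[0,0]*q[:,0]/q[:,2],K[1,2]+K[1,1]*q[:,1]/q[:,2]] #col,row
E
python3 - <<'E'
from h import *
np.set_printoptions(precision=4,suppress=True)
c=lambda x,y,z:ray("top",190+y/4,240+x/4,z)
s=[c(197,203,.012),c(615,121,.012),c(663,336,.012),c(238,420,.012)]
print(np.array(s)[:,:2]); m=np.mean(s,0); 
ydir=(s[0]-s[1]+s[3]-s[2])[:2]; yaw=np.arctan2(ydir[1],ydir[0])-np.pi/2
print("plate mid",m,"yaw",yaw)
Y=np.array([-np.sin(yaw),np.cos(yaw)]);X=np.array([Y[1],-Y[0]])
O=m[:2]-.04*Y; print("O",O)
print("screws sc",[ray("scene",150+y/4,290+x/4,.012)[:2] for x,y in[(25,402),(306,134),(518,230),(257,530)]])
for nm,cam,rc,z in[("tt","top",(250.9,364.5),.032),("tt","scene",(205.4,373.2),.032),("spindle","top",(190+249/4,240+512/4),.043),("spindle","scene",(150+215/4,290+337/4),.043),("post","top",(256.3,332.9),.068),("post","scene",(213.6,353),.068),("bar","scene",(226.4,354.6),.036),("bar","top",(256.4,339.1),.036)]:
    w=ray(cam,*rc,z)[:2]; print(nm,cam,w,"fix",(w-O)@X,(w-O)@Y)
f=[c(490,155,.04)[:2],c(590,198,.04)[:2]]; mm=np.mean(f,0)-O; n=f[1]-f[0];
print("flat",f,np.linalg.norm(n),"mid r",np.linalg.norm(mm))
print("flat ang fix deg (0=+y): mid",np.degrees(np.arctan2(mm@Y,mm@X))-90,"edge normal",np.degrees(np.arctan2(n@Y,n@X)))
for nm,z in[("thread_spool",0),("drain_coupling",0),("lint_brush",0),("tape_roll",0)]:
    r=env.tip_of(nm,"top")[0]["centre"];w=ray("top",*r,z)[:2];print(nm,w,(w-O)@X,(w-O)@Y)
print(env.current_ee_rot(), env.current_wrist_force())
E
```

```text
[[0.4931 0.2627]
 [0.5433 0.0411]
 [0.4298 0.0164]
 [0.3805 0.237 ]]
plate mid [0.4617 0.1393 0.012 ] yaw 0.22159105033713833
O [0.4705 0.1003]
screws sc [array([0.4946, 0.2618]), array([0.5434, 0.0412]), array([0.4296, 0.0165]), array([0.3809, 0.236 ])]
tt top [0.4735 0.1049] fix 0.003981190692902645 0.0038286923296903044
tt scene [0.4754 0.096 ] fix 0.0038604866321948496 -0.005206578977666665
spindle top [0.4696 0.0987] fix -0.0011696736067913268 -0.0013621982189579278
spindle scene [0.4693 0.1011] fix -0.0009265709709219146 0.0011069837105705381
post top [0.4567 0.1711] fix 0.002108262152267369 0.07211600771275033
post scene [0.4571 0.1688] fix 0.0019894870620715886 0.0698576485699337
bar scene [0.4555 0.1635] fix -0.0006610440094979732 0.06499111741522223
bar top [0.4602 0.1574] fix 0.002577818557311933 0.0580006885071729
flat [array([0.5185, 0.1101]), array([0.4975, 0.0583])] 0.05593503284852267 mid r 0.04080815875298726
flat ang fix deg (0=+y): mid -125.8376424412691 edge normal -124.77839993584186
thread_spool [0.5975 0.0709] 0.11748584583750664 -0.05655066462309272
drain_coupling [0.5564 0.2225] 0.11067058255751859 0.10039188301456103
lint_brush [0.3465 0.1673] -0.10622194776672576 0.09260751659986646
tape_roll [0.3904 0.2972] -0.03483168783045469 0.20972946019925515
[ 3.1416 -0.     -1.2189] [0.2479 0.2253 0.5127]
```

Run:
```python
from h import *
np.set_printoptions(precision=3,suppress=True)
def tri(a,b):
    o=[];d=[]
    for cam,(row,col) in(("scene",a),("top",b)):
        q0=env.camera_params(cam)["xyz"];q=ray(cam,row,col,0);o.append(q0);d.append((q-q0)/np.linalg.norm(q-q0))
    A=np.c_[d[0],-d[1]];t=np.linalg.lstsq(A,o[1]-o[0],rcond=None)[0]
    return o[0]+t[0]*d[0],o[1]+t[1]*d[1]
print(tri((178,492),(285,557)),tri((125,523),(283,552)))
a0=env.current_joint_positions();print(a0)
O=np.array([.4700,.1002]);yaw=.2216
# IK for radius-reduced high pose and arc
print(env.solve_ik([.19,-.5,.6],[np.pi,0,-1.2189]))
print(env.solve_ik([.47,.1,.6],[np.pi,0,-1.2189]))
for phi in np.arange(-180,180,30):
    out=[]
    for th in(-155,-90,-30):
        a=np.radians(th)+yaw
        p=O+.026*np.array([np.cos(a),np.sin(a)])
        q=env.solve_ik([*p,.213],[np.pi,0,(np.radians(phi)+a+np.pi)%(2*np.pi)-np.pi]); out.append(None if q is None else np.round(q,2))
    print(phi,[None if o is None else o.tolist() for o in out])
```

```text
(array([ 0.466, -0.328, -0.117]), array([ 0.423, -0.354, -0.107])) (array([ 0.406, -0.257,  0.092]), array([ 0.414, -0.253,  0.09 ]))
[ 1.125  0.591  0.048  1.609 -0.033  0.943 -0.034]
[ 1.075  0.164  0.056  1.793 -0.01   1.185 -0.085]
[ 0.246  0.113 -0.605  1.87   0.07   1.179 -1.601]
-180 [[-0.16, 0.62, -0.17, 2.32, 0.44, 0.24, -0.07], [0.08, 0.66, -0.44, 2.25, 0.79, 0.38, 0.76], [-0.6, 0.7, 0.46, 2.23, -0.86, 0.39, -2.87]]
-150 [[-0.11, 0.62, -0.23, 2.31, 0.56, 0.26, 0.33], [0.27, 0.73, -0.71, 2.25, 1.03, 0.53, 1.06], [-0.53, 0.68, 0.35, 2.23, -0.7, 0.34, -2.5]]
-120 [[-0.05, 0.63, -0.31, 2.31, 0.69, 0.29, 0.73], [-0.55, 0.68, 0.42, 2.28, -0.87, 0.34, -2.82], [-0.46, 0.66, 0.25, 2.23, -0.52, 0.31, -2.15]]
-90 [[0.1, 0.67, -0.52, 2.3, 0.94, 0.39, 1.01], [-0.45, 0.65, 0.27, 2.28, -0.62, 0.28, -2.55], [-0.39, 0.65, 0.15, 2.23, -0.33, 0.29, -1.82]]
-60 [[-0.57, 0.66, 0.39, 2.33, -0.91, 0.3, -2.9], [-0.42, 0.65, 0.23, 2.28, -0.54, 0.27, -2.1], [-0.33, 0.64, 0.07, 2.22, -0.15, 0.28, -1.48]]
-30 [[-0.39, 0.63, 0.15, 2.33, -0.42, 0.21, -2.87], [-0.36, 0.64, 0.14, 2.27, -0.35, 0.25, -1.78]
[... 203 characters left out ...]
 0.62, 0.14, 2.32, -0.4, 0.21, -1.84], [-0.24, 0.63, -0.01, 2.27, 0.02, 0.25, -1.09], [-0.15, 0.64, -0.17, 2.21, 0.35, 0.31, -0.4]]
60 [[-0.32, 0.62, 0.04, 2.32, -0.12, 0.2, -1.6], [-0.19, 0.63, -0.08, 2.27, 0.18, 0.25, -0.74], [-0.08, 0.65, -0.26, 2.21, 0.49, 0.33, -0.02]]
90 [[-0.29, 0.62, 0.01, 2.32, -0.02, 0.2, -1.18], [-0.14, 0.63, -0.15, 2.26, 0.34, 0.27, -0.37], [-0.01, 0.66, -0.35, 2.21, 0.63, 0.37, 0.37]]
120 [[-0.25, 0.62, -0.05, 2.32, 0.14, 0.21, -0.81], [-0.08, 0.64, -0.23, 2.26, 0.49, 0.29, 0.01], [0.07, 0.68, -0.47, 2.21, 0.77, 0.42, 0.76]]
150 [[-0.2, 0.62, -0.11, 2.32, 0.3, 0.22, -0.45], [-0.01, 0.64, -0.32, 2.26, 0.64, 0.32, 0.39], [0.24, 0.74, -0.71, 2.2, 0.99, 0.56, 1.08]]
```

```bash
cat >> h.py <<'E'
O=np.array([.4700,.1002]);YAW=.2216;PHI=np.radians(40);RC=.026
X=np.array([np.cos(YAW),np.sin(YAW)]);Y=np.array([-np.sin(YAW),np.cos(YAW)])
def pose(th,z,r=RC,dphi=0.):
    a=np.radians(th)+YAW
    p=O+r*np.array([np.cos(a),np.sin(a)])
    return [p[0],p[1],z],[np.pi,0,(PHI+dphi+a+np.pi)%(2*np.pi)-np.pi]
E
python3 - <<'E'
from h import *
np.set_printoptions(precision=3,suppress=True)
for th in (-115,-50,10):print(env.solve_ik(*pose(th,.213)))
p=env.current_ee_pos();env.move_linear([p[0],p[1],.55],feed=.25)
p,o=pose(-115,.5);env.reach(p,o)
env.gripper_to(0.0)
p,o=pose(-115,.26);env.move_linear(p,o,feed=.2)
print(env.current_time_s(),env.current_ee_pos(),env.current_width(),env.current_joint_positions(),env.current_wrist_force())
im=env.grab_frame("scene");cv2.imwrite("pics/s1.png",cv2.resize(im[100:330,230:480,::-1],None,fx=2.4,fy=2.4))
E
```

```text
[-0.277  0.624  0.028  2.293 -0.074  0.225 -1.269]
[-0.157  0.639 -0.142  2.228  0.297  0.292 -0.508]
[-0.079  0.657 -0.312  2.204  0.569  0.356  0.225]
7.025 [0.465 0.075 0.261] -0.00024325344960554303 [ 0.039  0.55  -0.39   2.262  0.521  0.412 -1.87 ] [-0.68   0.017 -0.455]
```

View pics/s1.png

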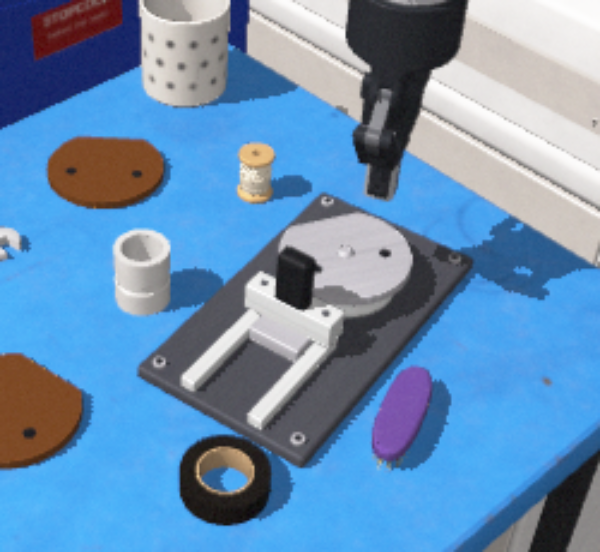

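The closed fingertip hangs over the disc's far side at crop (380, 195). The bar is clear and the bystanders haven't moved. Now a guarded press.

Run:
```python
from h import *
np.set_printoptions(precision=3,suppress=True)
print(proj("scene",[env.current_ee_pos()-[0,0,.173]]))
f0=np.array(env.current_wrist_force())
p,o=pose(-115,.222);env.move_linear(p,o,feed=.08)
f1=np.array(env.current_wrist_force());print(f0,f1)
p,o=pose(-115,.207);print(env.move_linear(p,o,feed=.012,until_force=3))
print(env.current_ee_pos(),np.array(env.current_wrist_force())-f1,env.current_time_s())
env.sleep(.2);print(env.current_ee_pos(),np.array(env.current_wrist_force())-f1)
np.save("f1.npy",f1)
```

```text
[[388.883 179.421]]
[0.264 0.804 0.464] [-0.134  0.35  -0.62 ]
True
[0.464 0.075 0.213] [ 0.17  -0.687  5.317] 8.5
[0.464 0.075 0.213] [ 0.464 -0.343  5.095]
```

Run:
```python
from h import *
np.set_printoptions(precision=3,suppress=True)
f1=np.load("f1.npy");zc=env.current_ee_pos()[2];z=zc-.0004
th=-115
for i in range(3):
    th+=12;p,o=pose(th,z);env.move_linear(p,o,feed=.03)
    f=np.array(env.current_wrist_force())-f1
    print(th,round(z,4),env.current_ee_pos(),f,env.current_time_s())
    z+=np.clip((f[2]-7)*.00012,-.0003,.0004)
im=env.grab_frame("top");cv2.imwrite("pics/t2.png",cv2.resize(im[190:340,240:440,::-1],None,fx=4,fy=4,interpolation=cv2.INTER_CUBIC))
```

```text
-103 0.2123 [0.469 0.074 0.212] [-1.194 -1.032  6.982] 9.0583
-91 0.2123 [0.474 0.074 0.212] [-0.895 -0.008  6.9  ] 9.4167
-79 0.2123 [0.479 0.076 0.212] [-1.551 -0.567  6.464] 9.775
```

View pics/t2.png

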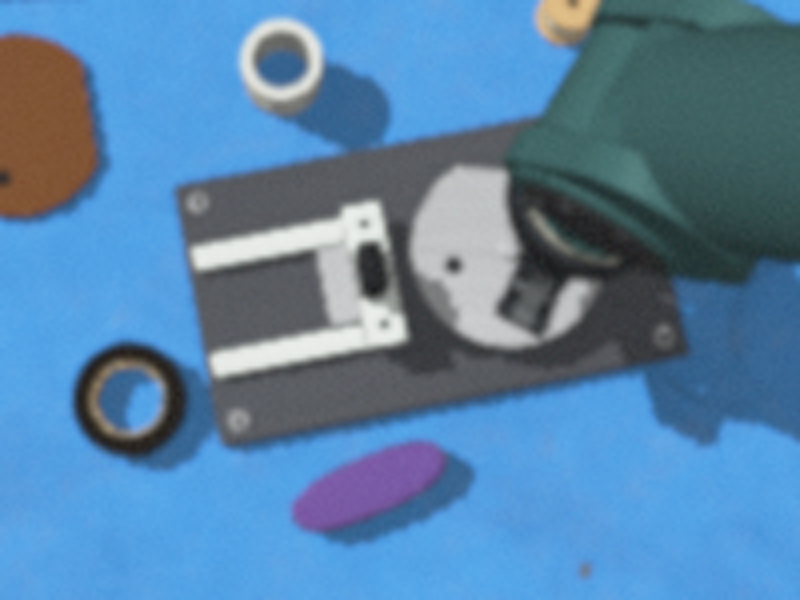

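Run:
```python
from h import *
np.set_printoptions(precision=3,suppress=True)
p=np.array(env.current_ee_pos());A=R.from_euler("xyz",env.current_ee_rot()).as_matrix();print(p,env.current_ee_rot())
for n,rg in(("top",(240,190)),("scene",(290,150))):
    print(n,[((proj(n,[p+A[:,2]*d])[0]-rg)*4) for d in(0,.1,.155,.173)])
im=env.grab_frame("scene");cv2.imwrite("pics/s2.png",cv2.resize(im[150:300,290:440,::-1],None,fx=4,fy=4,interpolation=cv2.INTER_CUBIC))
```

```text
[0.479 0.076 0.212] [ 3.139  0.001 -0.459]
top [array([603.42 , 183.346]), array([574.041, 214.136]), array([560.269, 228.568]), array([556.07 , 232.969])]
scene [array([ 401.874, -141.016]), array([375.974,  58.826]), array([363.324, 156.431]), array([359.4  , 186.711])]
```

View pics/s2.png

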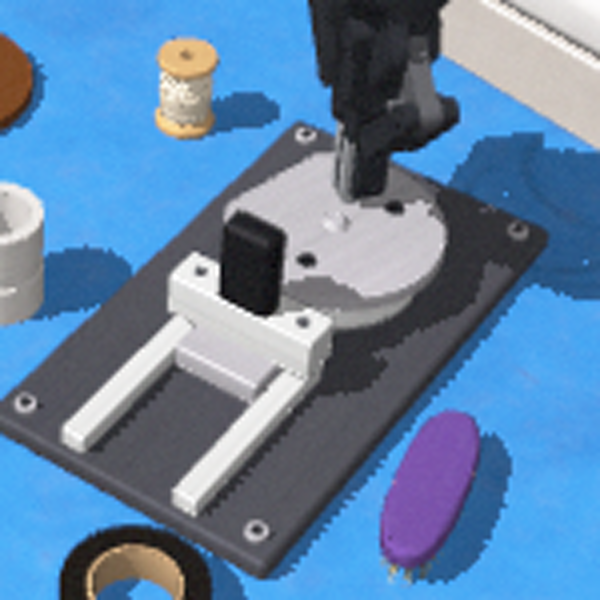

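Run:
```python
from h import *
for lab,cam,pts in(("b","top",[(451,243),(551,289)]),("b","scene",[(401,222)]),("now","top",[(455,265)]),("now","scene",[(393,207),(307,261)])):
    rg=(240,190) if cam=="top" else (290,150)
    for x,y in pts:
        w=ray(cam,rg[1]+y/4,rg[0]+x/4,.04)[:2]-O
        print(lab,cam,np.hypot(*w),np.degrees(np.arctan2(w@Y,w@X)))
```

```text
b top 0.029624440342580303 73.02894301148385
b top 0.02964505642695941 -145.0362743948667
b scene 0.028663951051576916 -147.92014428717633
now top 0.028797306928744677 95.60701351024059
now scene 0.027385612176666466 -126.6261864439866
now scene 0.032365097428451166 97.26867660184402
```

Holes show the disc turned about 23° for 36° commanded, so it's slipping somewhat. I'll press slightly harder, continue the stroke and watch the holes.

Run:
```python
from h import *
np.set_printoptions(precision=3,suppress=True)
f1=np.load("f1.npy");z=.2123-.0006
th=-79
for i in range(8):
    th+=12;p,o=pose(th,z);env.move_linear(p,o,feed=.03)
    f=np.array(env.current_wrist_force())-f1
    a=np.radians(th)+YAW
    print(th,round(z,4),f,"tan %.2f"%(f[:2]@[-np.sin(a),np.cos(a)]),np.array(env.current_torque()),env.current_time_s())
    z+=np.clip((f[2]-9.5)*.00012,-.0003,.0004)
im=env.grab_frame("top");cv2.imwrite("pics/t3.png",cv2.resize(im[190:340,240:440,::-1],None,fx=4,fy=4,interpolation=cv2.INTER_CUBIC))
im=env.grab_frame("scene");cv2.imwrite("pics/s3.png",cv2.resize(im[150:300,290:440,::-1],None,fx=4,fy=4,interpolation=cv2.INTER_CUBIC))
```

```text
-67 0.2117 [-3.106 -1.038  8.927] tan -3.13 [-0.258  0.558  0.017] 10.2333
-55 0.2116 [-2.516 -2.189  9.11 ] tan -3.31 [-0.335  0.437  0.075] 10.5917
-43 0.2116 [-1.794 -2.623  8.352] tan -3.17 [-0.469  0.404  0.032] 10.95
-31 0.2114 [-0.45  -3.823  8.751] tan -3.77 [-0.558  0.403  0.019] 11.3083
-19 0.2114 [-2.038 -3.471  9.099] tan -3.67 [-0.581  0.351  0.102] 11.6667
-7 0.2113 [-0.277 -3.264  9.18 ] tan -3.22 [-0.589  0.361  0.034] 12.025
5 0.2113 [-0.05  -2.98   9.482] tan -2.82 [-0.678  0.218 -0.008] 12.3833
17 0.2113 [-1.074 -3.961  9.406] tan -2.91 [-0.704  0.169  0.072] 12.7417
```

View pics/t3.png

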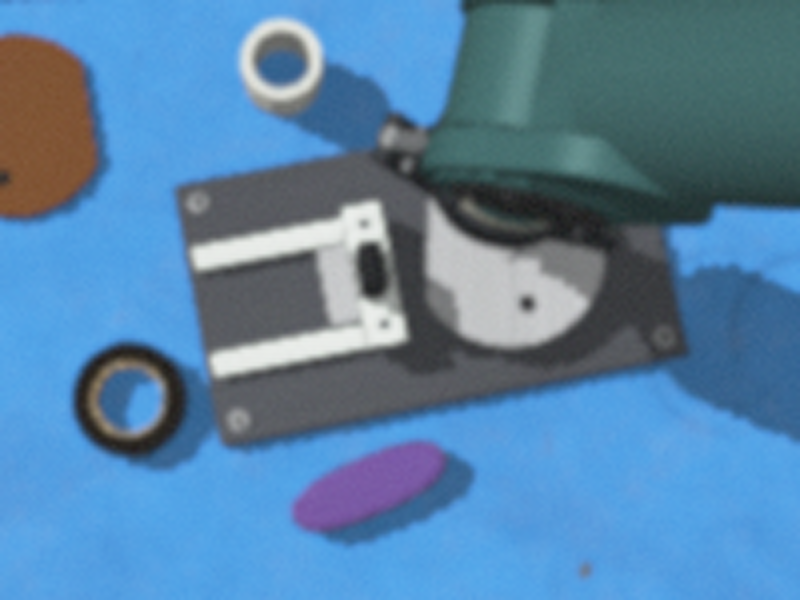

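View pics/s3.png

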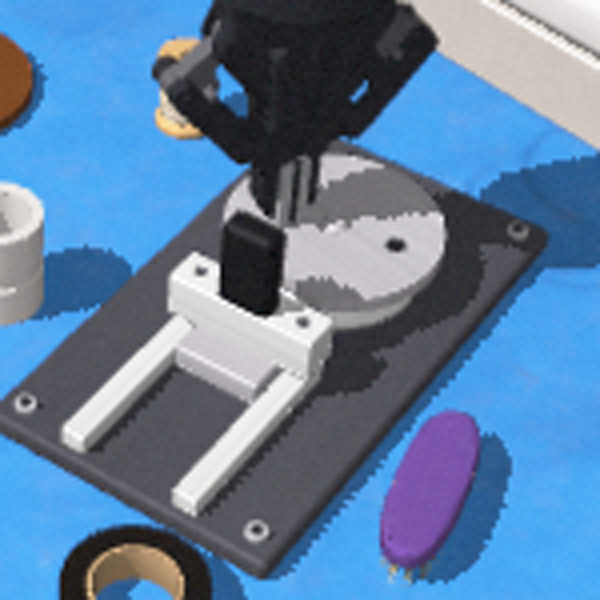

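```bash
cat >> h.py <<'E'
def ang(cam,x,y,z=.04):
    rg=(240,190) if cam=="top" else (290,150)
    w=ray(cam,rg[1]+y/4,rg[0]+x/4,z)[:2]-O
    return round(np.hypot(*w),4),round(np.degrees(np.arctan2(w@Y,w@X)),1)
E
python3 -c "
from h import *
print(ang('top',527,303,.038),ang('scene',397,244,.038))"
```

```text
(np.float64(0.029), np.float64(-172.8)) (np.float64(0.0294), np.float64(-173.4))
```

Run:
```python
from h import *
np.set_printoptions(precision=3,suppress=True)
f1=np.load("f1.npy");z=.2113
p,o=pose(29,z);env.move_linear(p,o,feed=.03)
print(np.array(env.current_wrist_force())-f1)
p,o=pose(29,.23);env.move_linear(p,o,feed=.06)
p,o=pose(29,.33);env.move_linear(p,o,feed=.2)
p=[.43,-.05,.40];env.move_linear(p,feed=.25)
for c,n,a in(("top","t4",(190,340,240,440)),("scene","s4",(150,300,290,440))):
    im=env.grab_frame(c);cv2.imwrite(f"pics/{n}.png",cv2.resize(im[a[0]:a[1],a[2]:a[3],::-1],None,fx=4,fy=4,interpolation=cv2.INTER_CUBIC))
print(env.current_time_s(),env.current_wrist_force())
```

```text
[ 0.334 -3.04   9.096]
15.325 [ 0.452 -0.745 -0.585]
```

View pics/t4.png

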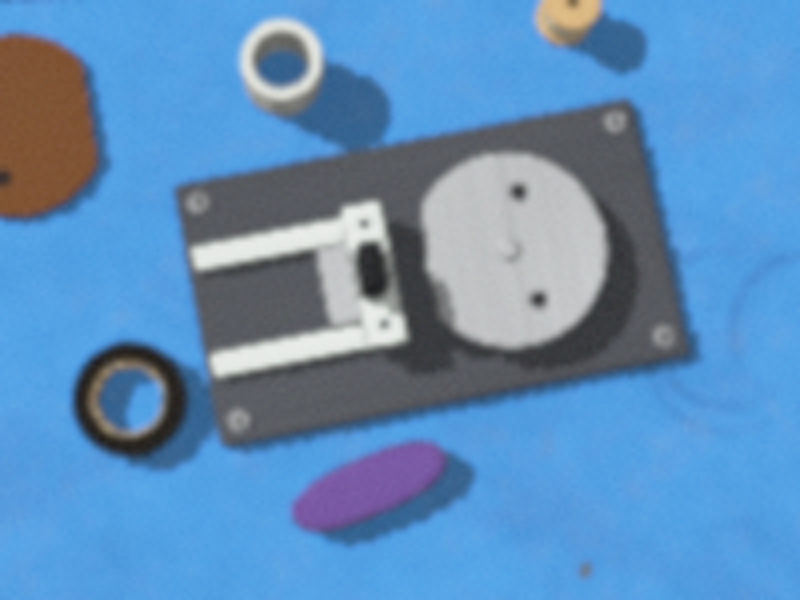

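View pics/s4.png

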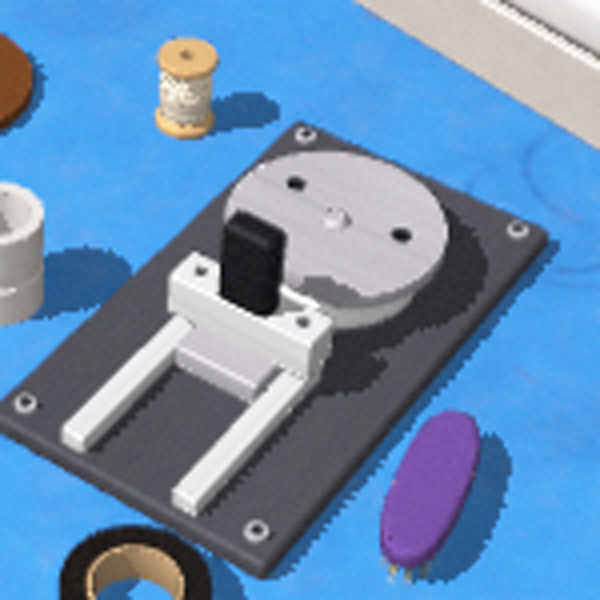

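```bash
python3 -c "
from h import *
for c,l in(('top',[(518,191),(538,299)]),('scene',[(401,235),(296,183)])):
  a=[ang(c,*q) for q in l];print(a,(a[0][1]%360+a[1][1]%360)/2)
P=[ray('top',190+y/4,240+x/4,.04)[:2]-O for x,y in[(421,215),(435,300)]]
print([(p@X,p@Y) for p in P])
"
```

```text
[(np.float64(0.0305), np.float64(-21.6)), (np.float64(0.0295), np.float64(-161.5))] 268.45
[(np.float64(0.0296), np.float64(-165.1)), (np.float64(0.0292), np.float64(-19.6))] 267.65
[(np.float64(0.025781237247276642), np.float64(0.0405153722482907)), (np.float64(-0.01834461828518067), np.float64(0.04239167449224559))]
```

Flat is now within about 2° of facing the bar, and its middle is about 1.5 mm from flat_ready. The bar face is still at about 59 mm. Next I'll push the post from behind with the closed fingertip.

Run:
```python
from h import *
np.set_printoptions(precision=3,suppress=True)
def bp(y,z,x=0.001): return [*(O+x*X+y*Y),z]
o=[np.pi,0,YAW]
q1=env.solve_ik(bp(.105,.35),o);q2=env.solve_ik(bp(.105,.35),[np.pi,0,YAW-np.pi]);q3=env.solve_ik(bp(.105,.35),[np.pi,0,YAW-np.pi/2])
print(q1,q2,q3,env.current_joint_positions())
env.reach(bp(.105,.36),o)
env.move_linear(bp(.105,.238),o,feed=.12)
env.sleep(.2);print(env.current_ee_pos(),bp(.105,.238),env.current_wrist_force(),env.current_time_s())
for c,n,a in(("top","t5",(190,340,240,440)),("scene","s5",(150,300,290,440))):
    im=env.grab_frame(c);cv2.imwrite(f"pics/{n}.png",cv2.resize(im[a[0]:a[1],a[2]:a[3],::-1],None,fx=4,fy=4,interpolation=cv2.INTER_CUBIC))
```

```text
[ 0.044  0.472 -0.738  2.151  0.499  0.693 -0.812] [ 0.258  0.597 -1.071  2.143  0.732  0.831  2.088] [-0.208  0.407 -0.398  2.161  0.267  0.619 -2.144] [ 0.951  0.475 -1.229  2.211  0.604  0.857  0.765]
[0.448 0.203 0.239] [np.float64(0.44789751523796273), np.float64(0.2028522292370892), 0.238] [ 0.041  0.599 -0.127] 18.0833
```

View pics/s5.png

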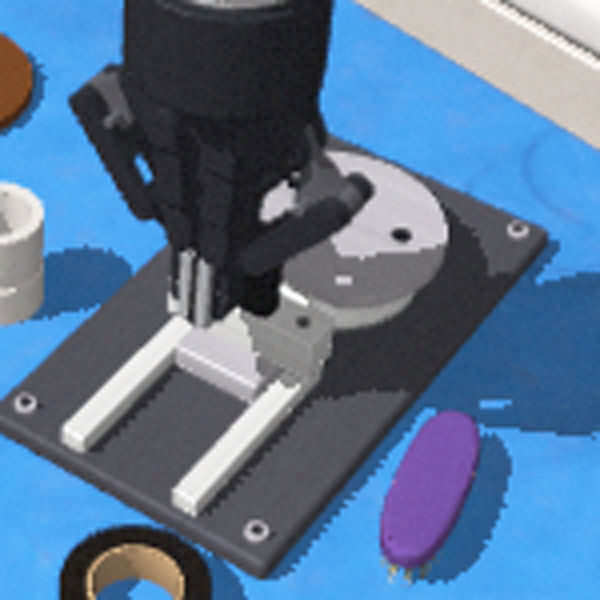

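The fingertips stand behind the post, at crop (195, 315), and touch nothing. Now I'll push gently.

```bash
cat > push.py <<'E'
from h import *
np.set_printoptions(precision=3,suppress=True)
def bp(y,z=.238,x=0.001): return [*(O+x*X+y*Y),z]
def fy(): return np.mean([np.array(env.current_wrist_force())[:2]@Y for _ in range(3)])
E
python3 - <<'E'
from push import *
f0=fy();np.save("f0y.npy",f0)
hit=env.move_linear(bp(.050),feed=.02,until_force=4)
y=(np.array(env.current_ee_pos())[:2]-O)@Y
print(hit,y,fy()-f0,env.current_time_s())
env.sleep(.1);print(fy()-f0)
E
```

```text
True 0.06859436624090139 0.8023184911094612 19.9
-0.1615868740402984
```

Run:
```python
from push import *
f0=np.load("f0y.npy");y=.0686
for i in range(14):
    y-=.0003;env.move_linear(bp(y),feed=.01)
    F=fy()-f0;yy=(np.array(env.current_ee_pos())[:2]-O)@Y
    print(round(y,4),round(yy,5),round(F,2),np.array(env.current_wrist_force()))
    if F>6:break
print(env.current_time_s())
im=env.grab_frame("top");cv2.imwrite("pics/t6.png",cv2.resize(im[190:340,240:440,::-1],None,fx=4,fy=4,interpolation=cv2.INTER_CUBIC))
```

```text
0.0683 0.06831 -0.22 [-0.256 -0.426  0.212]
0.068 0.06821 2.18 [-0.488  1.988 -0.658]
0.0677 0.06811 3.42 [-1.146  3.104 -1.125]
0.0674 0.06797 3.55 [-1.859  3.078 -0.664]
0.0671 0.06772 6.15 [-2.057  5.7   -2.152]
21.2917
```

View pics/t6.png

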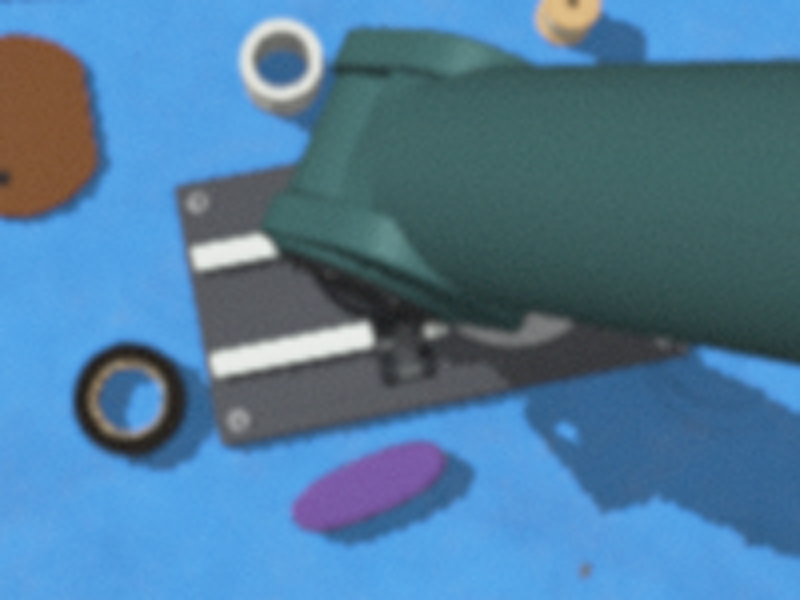

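Run:
```python
from push import *
f0=np.load("f0y.npy");y=.0671
for i in range(12):
    y-=.00025;env.move_linear(bp(y),feed=.01)
    F=fy()-f0;yy=(np.array(env.current_ee_pos())[:2]-O)@Y
    print(round(y,5),round(yy,5),round(F,2))
    if F>11.3:break
for i in range(4):
    env.sleep(.2);print("hold",round(fy()-f0,2),round((np.array(env.current_ee_pos())[:2]-O)@Y,5))
print(env.current_time_s())
im=env.grab_frame("scene");cv2.imwrite("pics/s7.png",cv2.resize(im[150:300,290:440,::-1],None,fx=4,fy=4,interpolation=cv2.INTER_CUBIC))
```

```text
0.06685 0.06739 4.24
0.0666 0.06725 5.75
0.06635 0.06714 6.19
0.0661 0.06703 5.1
0.06585 0.06697 6.76
0.0656 0.06685 7.2
0.06535 0.06675 6.54
0.0651 0.06665 6.6
0.06485 0.06656 7.09
0.0646 0.06645 8.04
0.06435 0.06638 7.46
0.0641 0.06628 9.2
hold 9.13 0.06626
hold 9.36 0.06628
hold 9.13 0.06628
hold 8.35 0.06628
25.1417
```

View pics/s7.png

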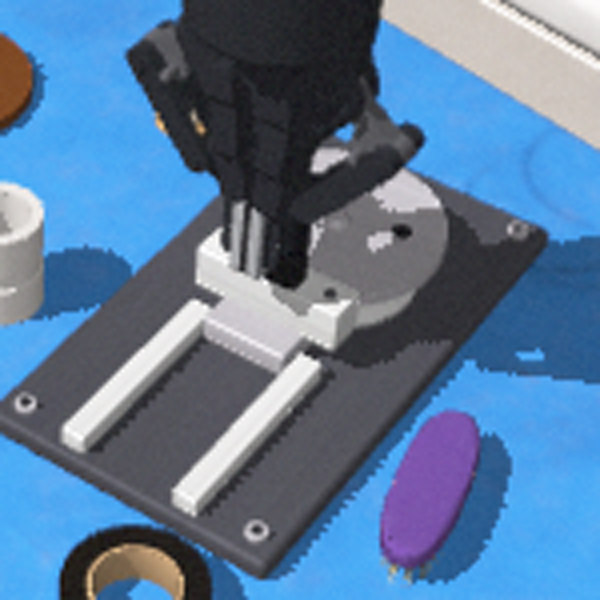

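Run:
```python
from push import *
f0=np.load("f0y.npy");y=.0641
for i in range(16):
    y-=.00025;env.move_linear(bp(y),feed=.01);env.sleep(.05)
    F=np.mean([fy()-f0,fy()-f0]);yy=(np.array(env.current_ee_pos())[:2]-O)@Y
    print(round(y,5),round(yy,5),round(F,2))
    if F>12:break
for i in range(4):
    env.sleep(.2);print("hold",round(fy()-f0,2),round((np.array(env.current_ee_pos())[:2]-O)@Y,5))
print(env.current_time_s())
```

```text
0.06385 0.06618 9.51
0.0636 0.06611 9.48
0.06335 0.06602 10.28
0.0631 0.06592 9.44
0.06285 0.06583 10.74
0.0626 0.06575 10.2
0.06235 0.06563 11.71
0.0621 0.06557 11.21
0.06185 0.06549 12.12
hold 12.11 0.06548
hold 12.24 0.06549
hold 12.24 0.06547
hold 11.05 0.06547
28.6917
```

Pressed at about 12 N on the wrist, so roughly 10.5 N on the disc after drag, for 0.8 s. Now I'll back off and look.

Run:
```python
from push import *
env.move_linear(bp(.105),feed=.05)
env.move_linear(bp(.105,.36),feed=.15)
env.reach([.43,-.05,.42],[np.pi,0,YAW])
print(env.current_time_s())
for c,n,a in(("top","t8",(190,340,240,440)),("scene","s8",(150,300,290,440))):
    im=env.grab_frame(c);cv2.imwrite(f"pics/{n}.png",cv2.resize(im[a[0]:a[1],a[2]:a[3],::-1],None,fx=4,fy=4,interpolation=cv2.INTER_CUBIC))
    for l,z in(("bar_post",.068),("align_bar",.036),("flat_mid",.036)):
        for d in env.tip_of(l,c)[:3]:
            w=ray(c,*d["centre"],z)[:2]-O;print(c,l,d["score"],w@X,w@Y)
```

```text
31.6917
top bar_post 0.58 0.0013200808016469742 0.04073405682849126
top bar_post 0.19 -0.0016436820394506025 0.03809098918281332
top align_bar 0.72 -9.082272580455856e-06 0.03272317077653076
top flat_mid 0.92 0.24545511350775678 -0.03225606226022149
top flat_mid 0.88 -0.004632936702222622 0.044416281526465796
top flat_mid 0.7 0.1148751892698503 0.19852381326674456
scene bar_post 0.97 -0.00024999025250918805 0.05021736231176948
scene bar_post 0.56 -0.02600724047719603 0.06459997269999682
scene bar_post 0.4 -0.013133220448789628 0.029320866155730565
scene align_bar 0.88 0.00047072093458295263 0.042517744147383296
scene flat_mid 0.9 0.2247327553472357 0.0009173694640781472
scene flat_mid 0.7 -0.000490074884506334 0.04306994440578491
scene flat_mid 0.64 0.09812076848630139 0.22402496174423414
```

View pics/t8.png

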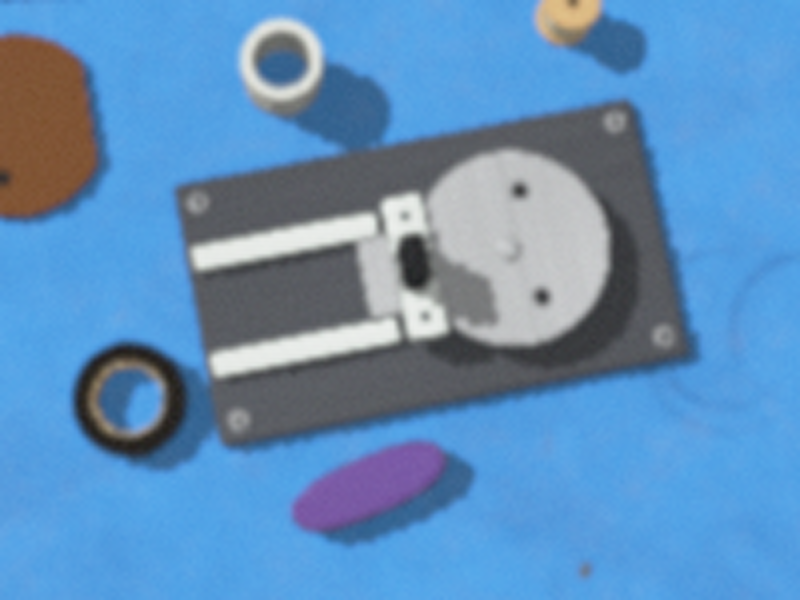

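View pics/s8.png

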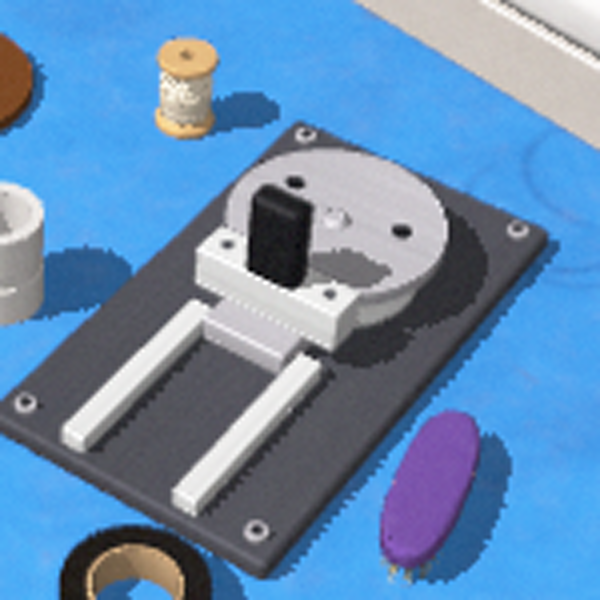

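```bash
python3 -c "
from h import *
def fx(c,x,y,z):
    rg=(240,190) if c=='top' else (290,150)
    w=ray(c,rg[1]+y/4,rg[0]+x/4,z)[:2]-O;return np.round([w@X*1e3,w@Y*1e3],1)
print('screws now',fx('top',404,216,.047),fx('top',425,316,.047),fx('scene',228,245,.047),fx('scene',330,293,.047))
print('screws before',fx('top',363,223,.047),fx('top',384,324,.047),fx('scene',201,271,.047),fx('scene',303,321,.047))
for c,l in(('top',[(519,189),(541,297)]),('scene',[(401,231),(296,182)])):
  print('holes',[fx(c,*q,.04) for q in l]); a=[ang(c,*q) for q in l];print((a[0][1]%360+a[1][1]%360)/2)
"
```

```text
screws now [26.1 49.7] [-25.8  49.6] [25.4 50.9] [-25.9  50.2]
screws before [26.6 71. ] [-25.7  70.8] [25.6 71.8] [-25.7  71.6]
holes [array([ 29.2, -11.9]), array([-27.3, -11.1])]
269.95
holes [array([-27.3,  -9.9]), array([ 27.8, -10.4])]
269.75
```

Run:
```python
from push import *
print("baseline then/now",np.load("f0y.npy"),[round(fy(),2) for _ in range(3)],env.current_time_s())
env.hand_in()
```

```text
baseline then/now -0.13536173343690647 [np.float64(0.48), np.float64(0.48), np.float64(0.48)] 32.0917
the job is handed in; nothing more can be done
```

I turned the disc about 125° with the closed fingertip pressed on its top, at up to about 9.5 N. I then pushed the bar forward by its post and pressed it against the flat, backed off, and handed in at about 32 s. No verdict is reported.

**Turning:** The fingertip slipped about 13° early in the stroke, so I pressed slightly harder and corrected from the camera images. Before I moved the bar, the flat was about 2° off square. Its middle was about 1.5 mm from where it should be, and the bar was still at about 59 mm.

**Pressing:** The wrist read about 11 to 12 N for 0.8 s, which is roughly 10 N on the flat after the bar's drag. The force zero had shifted by about 0.6 N afterwards, so the true force could differ by about that much.

**Final checks:**
- **Bar and flat:** The bar's screws put its face at about 40 mm from the turntable axis. This assumes the screws sit mid-bar. The disc's holes put the flat within about 0.3° of parallel to the bar.
- **Disagreement:** The network's point for the bar in the last top picture was off (33 mm, against 42.5 mm in the scene view), so I relied on the screw and hole measurements.
- **Surroundings:** The small things round the fixture and the brown discs look unmoved in the pictures, and the robot was clear of everything.

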